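# Gauge the ground bar square on its marked spot

### The arm

A 6-joint arm with a two-finger parallel gripper is mounted at the origin on the work surface. World frame = base frame: x ahead of the robot, y to its left, z up, the work surface at z = 0. Lengths are in m, angles in rad, forces in N, time in s.
With the tool pointing down it reaches from about 0.2 to 0.875 m from the base axis. Payload 3.4 kg.
Tool frame: the origin (TCP) lies between the finger pads; the fingertips stand 25 mm ahead of it and the grasp point (between the pads) lies 6 mm ahead of it (r.nose_length is the z of the fingertips in the tool frame, in m); z points along the fingers, x is the direction in which the jaws open and shut, and the axes are right-handed (so a half turn about z gives the same grasp; the last joint's range is limited). The gripper opens to 94 mm and grips with 3 to 60 N. Pads are 16 mm wide; open, the fingers measure 119 mm over their backs; the gripper's body (75 mm by 177 mm) begins 78 mm behind the grasp point.
Start: joints at [1.112, 0.276, 1.505, -0, 1.361, -0.121], TCP at [0.191, 0.543, 0.191] pointing down, gripper open.
Joint ranges: [-2.89, 2.89], [-0.75, 2.08], [0.22, 2.7], [-1.18, 4.32], [0.11, 2.71], [-2.7, 2.7]. Speed limits (rad/s): [2.57, 2.57, 3.14, 3.14, 3.14, 3.14].

### API

Orientations are given as a unit quaternion [w, x, y, z].
In Python, from plant import r, gripper_to, inverse_kinematics, vision, models, telemetry gives the robot as it stands. Calls block until the motion is done:
- r.move_to(position, orientation): joint-space move of the TCP to a pose.
- r.move_l(position, rot=None, vel=0.15, guard=None): straight line of the TCP; rot=None keeps the orientation; vel is the mean speed in m/s. With guard (N) it stops when the force on the tool has changed by that much, and returns True; else False.
- r.movej(angles): joint-space move.
- gripper_to(opening, f_grip=None): finger opening in m; f_grip is the grip in N (None keeps the last); returns when the fingers have stopped.
- r.hold(seconds).
- inverse_kinematics(position, orientation): joint angles nearest the present ones, or None.
- vision.snapshot(name): name is "scene" or "top" or "wrist"; returns the picture (480x640x3 uint8, red, green, blue); there is no depth.
- vision.get_calibration(name): a dict with "fx", "fy", "cx", "cy" (pixels), "position" and "orientation" of the camera in the world. Camera axes: x right, y down, z forward; pixel columns grow to the right and rows downward; lengths in m; the calibration is good to about 2 mm. A picture is of the moment at which its call begins: read the wrist's pose just before it. get_calibration takes no time and is no camera call; for the wrist camera it gives the pose at the moment of the call.
A pose or a line that the arm cannot do raises r.PlanningError and nothing moves.
- r.sign_off(): hands the job in, once; it reports no verdict.
Trained networks look in the newest picture that a camera, given by its name, has taken for a name from the list of things; names that differ only in an ending like _2 or _b are one class to them, and where a whole thing is asked for, a point or a joint stands for the part that bears it (a point fixed in the world has none). Each returns a list of dicts, best first, with "score" (0 to 1); they miss things now and then, are a little off and sometimes report something else, mostly with a low value. They report only what shows in the picture. A call takes as long as a camera call. They do not tell look-alikes from the thing itself.
- models.boxes_of(thing, camera): "at" ([x, y, z] in m, in world coordinates, good to about 4 mm: the middle of the surface that is visible of it).
- models.regions_of(thing, camera): "pixels" (480x640 bool, what is visible of it).
- models.mark_of(thing, camera): "at" ([x, y, z] in m, in world coordinates, good to about 4 mm: a listed point, or the origin of a listed thing).
Readings, each from a call of its own:
- telemetry.current_t(): time.
- telemetry.current_joints(): joint angles.
- telemetry.current_dq(): joint speeds.
- telemetry.current_joint_efforts(): joint torques, N m.
- telemetry.current_ee_pos(): TCP position.
- telemetry.current_tool_rot(): TCP orientation.
- telemetry.current_wrist_force(): force on the tool from outside, world axes, zero at the start.
- telemetry.current_torque(): the same for the moment, N m.
- telemetry.current_opening(): finger opening in m.
Only numpy, scipy, OpenCV 4.12 (cv2) and the standard library are available. Lean on these libraries where they do the work, as an engineer would, in place of code of your own. Each camera call takes 0.05 s, during which the arm holds its last target.

### The job

Take the probe out of its stand and check it on the reference block: stand it upright on the block's round raised face and press gently, so that its spring tip sinks about half-way in, for one second. Then lift it off and hold it on the tilted ground bar with its tip inside the inked ring, square to the bar's face and again gently pressed to about half the tip's travel. Finish while still holding it there in the gripper; never press hard, and leave the cradle's tilt and the other things on the bench as they are.

Things in the scene. Friction and masses are not known exactly. Their poses are not given: they have to be found in the camera images.
- probe_grip (a point): Middle of the round grey grip (25 mm diameter, 24 mm down and 28 mm up from here) of a pencil-shaped probe (~140 g) hanging upright in its stand, this point 105 mm above the bench. z: along the probe, tip to top. 24 to 30 mm below this point a collar, 36 mm diameter, rests on the stand's rim; below it a nose, 22 mm diameter, ends 80 mm below this point; then the spring tip. Yaw does not matter.
- probe_tip (a point): Centre of the flat end of the probe's spring tip, a steel pin of 8 mm diameter that stands 14 mm out of the nose when free: 94 mm below the grip's middle on the probe's axis. It moves with the pin; z points up along the probe.
- plunger (a joint): How far the spring tip is pushed into the probe, in m: 0 free, 0.014 fully in (a hard stop). Its spring gives 0.8 N at the start and 400 N/m beyond (about 3.6 N half-way in).
- stand: Fixed probe stand: round steel foot, 90 mm diameter, 10 mm high, with an upright aluminium tube, 42 mm outside, 28 mm bore, its rim 75 mm above the bench. Origin at the centre of the foot's underside, z up. The probe hangs 50 mm deep in the tube (64 mm with the spring tip).
- ref_spot (a point): Centre of the top of the round raised face (36 mm diameter, 6 mm high, level, 36 mm above the bench) on the fixed reference block, a dark steel block 75 x 75 x 30 mm. z up.
- mark (a point): Centre of the inked ring (18 mm inside, 23 mm outside diameter) on the ground face of the bar in the tilting cradle. z: outward normal of that face; y: along the bar. The bar is 50 mm wide, 190 long, 22 thick, its middle 28 mm from here towards -y; the inked cross 56 mm away is not wanted. The face leans to the cradle's -x side, roughly towards the robot. The cradle stays below 115 mm height.
- cradle (a joint): Tilt of the cradle and bar from level, in rad (about the bar's length; the face leans towards the cradle's -x side as it grows). Locked by a stiff friction hinge: it holds against a few newtons.
- cradle_base: Fixed base of the cradle, 130 x 170 mm, 14 mm thick, with two cheeks; origin at the centre of its underside, z up, y along the bar. The hinge axis is 50 mm above the origin and the bar's ground face 40 mm beyond the axis.
- grinding_ring: Bystander: red-brown grinding ring lying flat, 100 mm outside, 40 mm bore, 22 mm thick; origin at the centre of its underside.
- compound_tin: Bystander: metal tin with white lid, 64 mm diameter, 60 mm high, standing; origin at the centre of its underside.
- offcut: Bystander: steel offcut lying flat, 30 x 110 x 18 mm, long along its y; origin at the centre of its underside.
Not all that is in view belongs to the job. What is shaped like the stand but purple or yellow is not meant.

How it is judged:
By the outcome, as a careful person would: the job done as asked, in the order asked, and still so for the second after the job is handed in, while the arm keeps its last pose, push and grip.
It also fails if it takes over 54 s, if anything falls off the work surface, if the arm or the gripper's body presses on something with over 40 N, if the wrist force passes 120 N, or if a joint passes its speed limit or range.

## Working session

There is one attempt and no reset: what is moved stays moved. The work goes in short steps, each a Python script; the robot and the scene stay as the last script left them, time stands still between calls to the robot, and variables do not carry over. Pictures are saved under pics/ and viewed, and the job is handed in when it is done.

```bash
ls; mkdir -p pics
cat > h.py <<'E'
import numpy as np, cv2
from scipy.spatial.transform import Rotation as R
from plant import r, gripper_to, inverse_kinematics, vision, models, telemetry
def q2R(q): return R.from_quat([q[1],q[2],q[3],q[0]]).as_matrix()
def R2q(M):
    q=R.from_matrix(M).as_quat(); return [q[3],q[0],q[1],q[2]]
def save(n,im): cv2.imwrite('pics/'+n+'.png',cv2.cvtColor(im,cv2.COLOR_RGB2BGR))
def ray(c,u,v):
    M=q2R(c['orientation']); d=M@np.array([(u-c['cx'])/c['fx'],(v-c['cy'])/c['fy'],1]); return np.array(c['position']),d
def atz(c,u,v,z):
    p,d=ray(c,u,v); return p+d*(z-p[2])/d[2]
def proj(c,P):
    M=q2R(c['orientation']); q=M.T@(np.array(P)-np.array(c['position'])); return c['cx']+c['fx']*q[0]/q[2], c['cy']+c['fy']*q[1]/q[2]
E
python3 - <<'E'
from h import *
for n in ['scene','top','wrist']:
    save(n+'1',vision.snapshot(n)); c=vision.get_calibration(n); print(n,c)
for n in ['scene','top']:
  for t in ['probe_grip','stand','ref_spot','mark','cradle_base','grinding_ring','compound_tin','offcut']:
    print(n,t,[(np.round(d['at'],3),round(d['score'],2)) for d in models.mark_of(t,n)])
print(telemetry.current_t())
E
```

```text
pics
scene {'fx': 469.33491581877854, 'fy': 469.33491581877854, 'cx': 322.13116984217544, 'cy': 238.15316561994047, 'position': array([0.94467282, 0.43944188, 0.90494241]), 'orientation': array([-0.11524372,  0.3553932 ,  0.88888379, -0.26514178])}
top {'fx': 559.2915517644404, 'fy': 559.2915517644404, 'cx': 318.9486986462741, 'cy': 246.93411089816067, 'position': array([0.39312627, 0.06691385, 1.13515571]), 'orientation': array([-0.05622629,  0.70846999, -0.70102907,  0.05888228])}
wrist {'fx': 346.42101037865535, 'fy': 346.42101037865535, 'cx': 318.72955247942326, 'cy': 236.64614596855475, 'position': array([0.11986997, 0.5659868 , 0.38357702]), 'orientation': array([0.10541924, 0.80890302, 0.57365879, 0.07401534])}
scene probe_grip [(array([0.524, 0.252, 0.107]), 0.6)]
scene stand [(array([0.525, 0.254, 0.002]), 0.79), (array([ 0.394,  0.358, -0.004]), 0.78), (array([ 0.374,  0.19 , -0.002]), 0.56)]
scene ref_spot [(array([ 0.544, -0.223,  0.035]), 0.65), (array([ 0.516, -0.007,  0.004]), 0.29)]
scene mark []
scene cradle_base [(array([ 0.52 , -0.006,  0.005]), 0.83)]
scene grinding_ring [(array([ 0.75 ,  0.163, -0.   ]), 0.74)]
scene compound_tin [(array([ 0.759, -0.106,  0.003]), 0.56), (array([0.513, 0.026, 0.087]), 0.46)]
scene offcut [(array([0.713, 0.019, 0.002]), 0.58)]
top probe_grip []
top stand [(array([0.527, 0.253, 0.005]), 0.97), (array([ 0.373,  0.194, -0.003]), 0.74), (array([ 0.392,  0.363, -0.001]), 0.67)]
top ref_spot [(array([ 0.544, -0.228,  0.039]), 0.89)]
top mark [(array([0.517, 0.02 , 0.091]), 0.97)]
top cradle_base [(array([ 0.524, -0.003, -0.003]), 0.8), (array([ 0.549, -0.226,  0.036]), 0.35)]
top grinding_ring [(array([ 0.748,  0.162, -0.004]), 0.96), (array([0.712, 0.02 , 0.003]), 0.73)]
top compound_tin [(array([ 0.761, -0.1  , -0.   ]), 0.63)]
top offcut [(array([0.711, 0.023, 0.004]), 0.8)]
0.95
```

View pics/scene1.png

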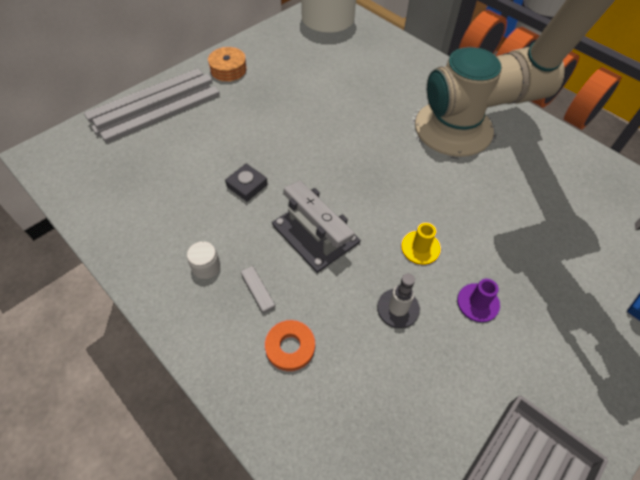

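View pics/top1.png

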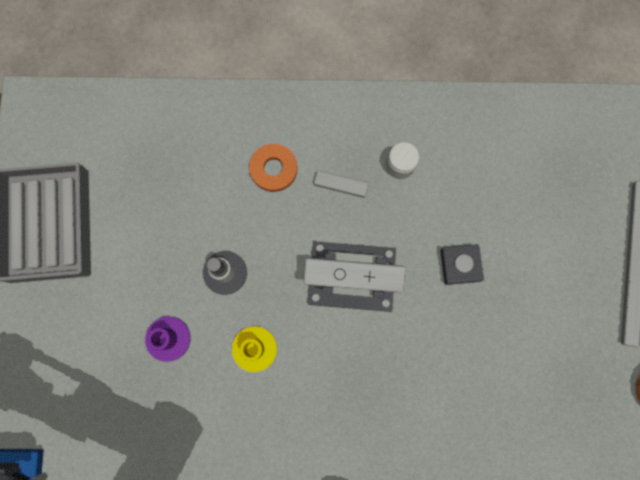

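Run:
```python
import cv2
a=cv2.imread('pics/top1.png'); 
cv2.imwrite('pics/crop1.png',cv2.resize(a[200:330,250:390],None,fx=4,fy=4,interpolation=cv2.INTER_CUBIC))
cv2.imwrite('pics/crop2.png',cv2.resize(a[70:220,180:300],None,fx=4,fy=4,interpolation=cv2.INTER_CUBIC))
```

```text
(no output)
```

View pics/crop1.png

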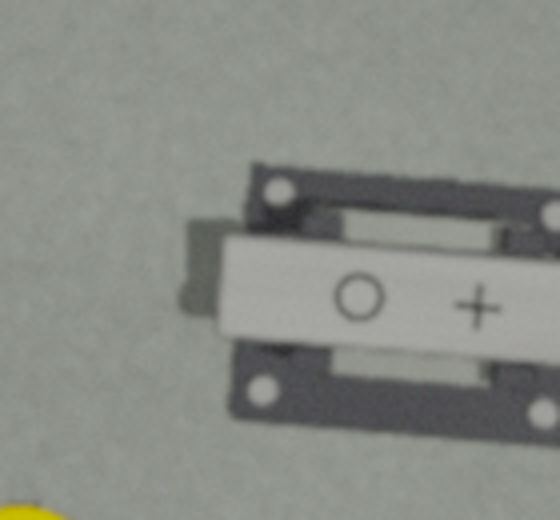

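View pics/crop2.png

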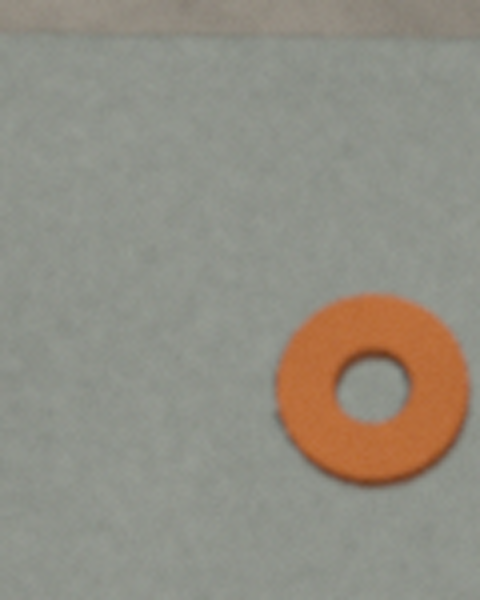

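View pics/wrist1.png

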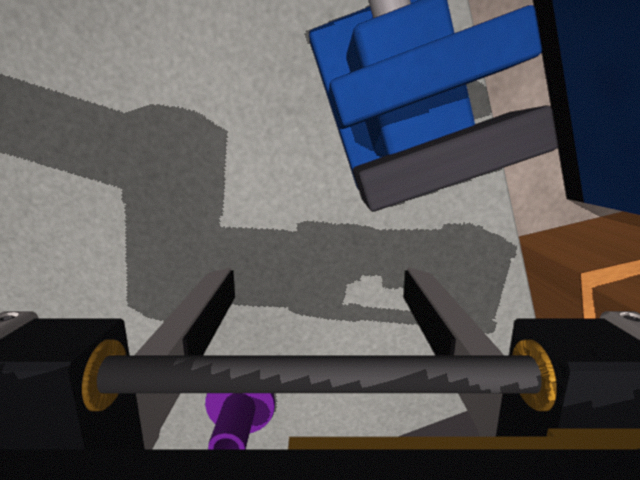

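Run:
```python
from h import *
p=np.array(telemetry.current_ee_pos());M=q2R(telemetry.current_tool_rot());c=vision.get_calibration('wrist')
print('tool',M.round(3)); C=q2R(c['orientation'])
print('cam pos in tool',M.T@(c['position']-p)); print('cam axes in tool',(M.T@C).round(3))
t=vision.get_calibration('top')
for n,u,v,z in [('ring',339.7,274,.089),('cross',370,276.7,.089),('b1',320,248,.014),('b2',389,253.5,.014),('b3',315.5,297.5,.014),('b4',386,303,.014),('spot',464,264,.036)]: print(n,atz(t,u,v,z).round(4))
```

```text
tool [[ 0.331  0.943  0.   ]
 [ 0.943 -0.331  0.   ]
 [ 0.     0.    -1.   ]]
cam pos in tool [-0.00110364 -0.07447505 -0.19282172]
cam axes in tool [[ 1.     0.001  0.   ]
 [-0.001  0.967  0.256]
 [-0.    -0.256  0.967]]
ring [0.514  0.0243 0.089 ]
cross [ 0.5095 -0.0327  0.089 ]
b1 [0.5753 0.0615 0.014 ]
b2 [ 0.5656 -0.0786  0.014 ]
b3 [0.4748 0.0695 0.014 ]
b4 [ 0.4653 -0.0716  0.014 ]
spot [ 0.5427 -0.2244  0.036 ]
```

```bash
cat >> h.py <<'E'
def tiltM(a): # tool z=(sin a,0,-cos a), tool y=(cos a,0,sin a)
    z=np.array([np.sin(a),0,-np.cos(a)]);y=np.array([np.cos(a),0,np.sin(a)]);return np.c_[np.cross(y,z),y,z]
E
python3 - <<'E'
from h import *
import json
out={}
for n,p,a in [('A',[.585,.1,.21],0),('B',[.503,-.08,.237],35),('C',[.643,0,.163],-30)]:
    q=R2q(tiltM(np.radians(a))); print(n,inverse_kinematics(p,q))
    try:
        r.move_to(p,q)
    except r.PlanningError as e: print('fail',e); continue
    c=vision.get_calibration('wrist'); im=vision.snapshot('wrist'); save('w'+n,im)
    out[n]={k:(v.tolist() if hasattr(v,'tolist') else v) for k,v in c.items()}
    print(telemetry.current_t())
    for t in ['mark','stand','ref_spot','probe_grip']:
        print(t,[(np.round(d['at'],3),round(d['score'],2)) for d in models.mark_of(t,'wrist')])
json.dump(out,open('cal.json','w'))
E
```

```text
A [ 5.20993160e-02  2.94487538e-01  1.43197686e+00 -4.44089210e-16
  1.41512826e+00 -1.51869701e+00]
3.125
mark [(array([0.515, 0.02 , 0.087]), 0.76)]
stand [(array([0.371, 0.191, 0.002]), 0.95), (array([0.389, 0.364, 0.001]), 0.69)]
ref_spot [(array([ 0.541, -0.224,  0.038]), 0.79)]
probe_grip [(array([0.525, 0.254, 0.106]), 0.71)]
B [-0.53515153 -0.17103986  2.05978865  0.43843842  0.76013792 -2.35046113]
4.2167
mark [(array([0.715, 0.017, 0.004]), 0.4)]
stand [(array([0.527, 0.253, 0.001]), 0.87)]
ref_spot [(array([ 0.542, -0.221,  0.036]), 0.74)]
probe_grip []
C [-0.08220159  0.74302312  0.89193792 -0.04577779  2.02835149 -1.66225905]
5.625
mark [(array([0.516, 0.021, 0.087]), 0.92)]
stand [(array([0.391, 0.365, 0.001]), 0.97), (array([0.526, 0.254, 0.001]), 0.76), (array([ 0.372,  0.19 , -0.   ]), 0.71)]
ref_spot [(array([ 0.546, -0.224,  0.04 ]), 0.62)]
probe_grip [(array([0.521, 0.255, 0.106]), 0.66), (array([0.513, 0.022, 0.09 ]), 0.61)]
```

View pics/wA.png

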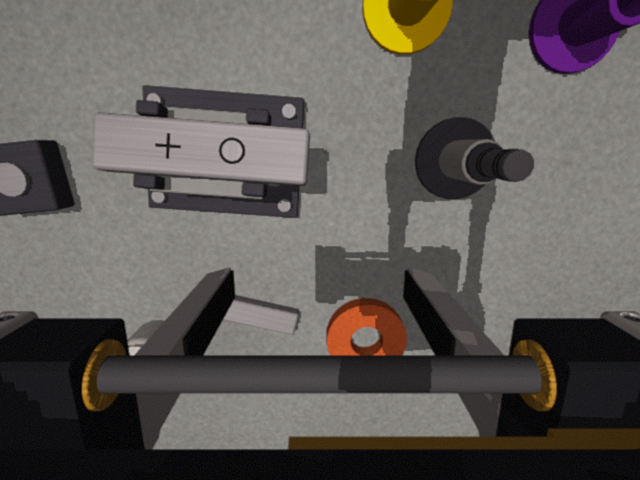

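View pics/wB.png

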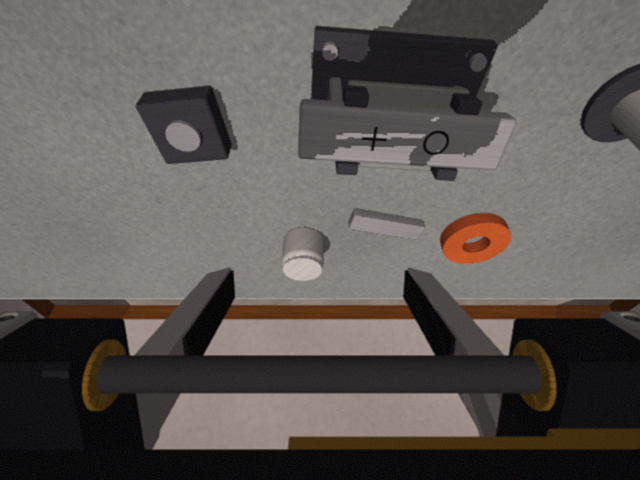

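View pics/wC.png

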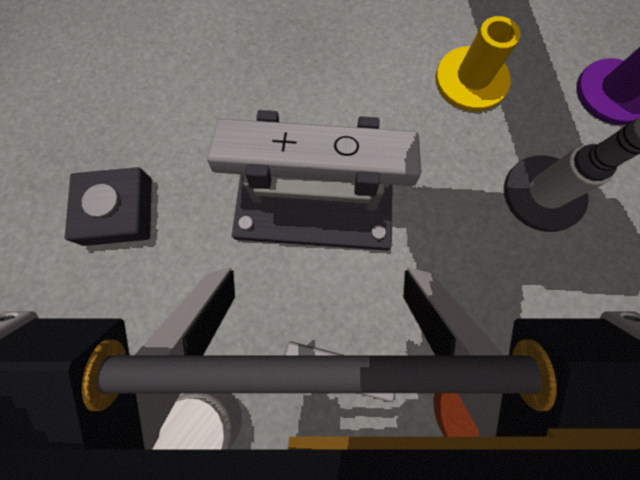

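Run:
```python
import cv2
f=lambda n,x0,x1,y0,y1,k,o: cv2.imwrite('pics/'+o+'.png',cv2.resize(cv2.imread('pics/'+n+'.png')[y0:y1,x0:x1],None,fx=k,fy=k,interpolation=cv2.INTER_CUBIC))
f('wA',80,330,70,230,3.2,'cA');f('wB',290,530,10,190,3.2,'cB');f('wC',195,435,95,260,3.2,'cC')
```

```text
(no output)
```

View pics/cA.png

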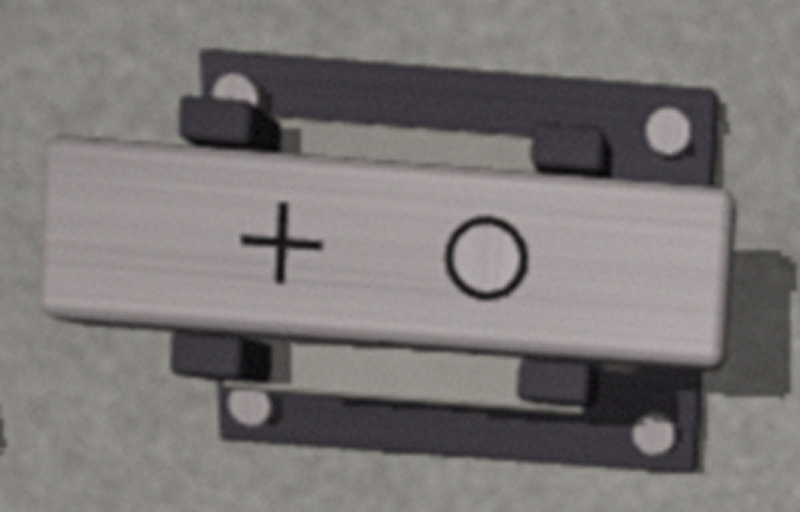

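View pics/cB.png

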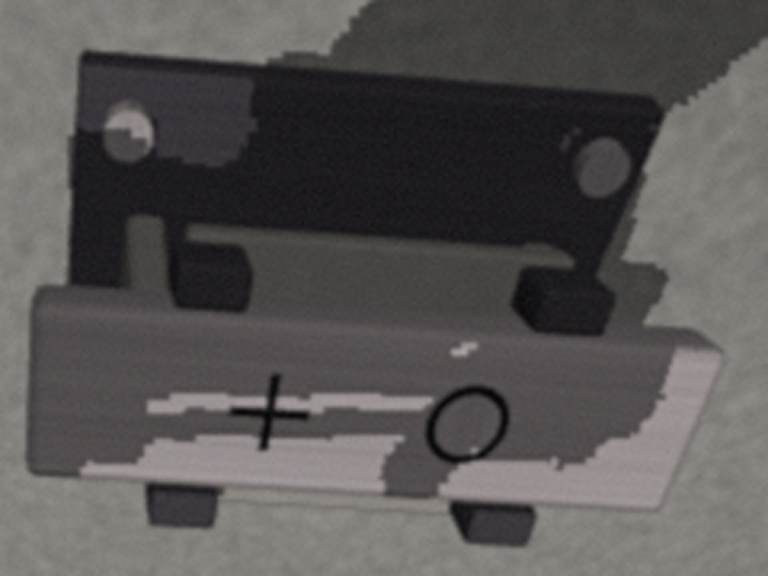

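View pics/cC.png

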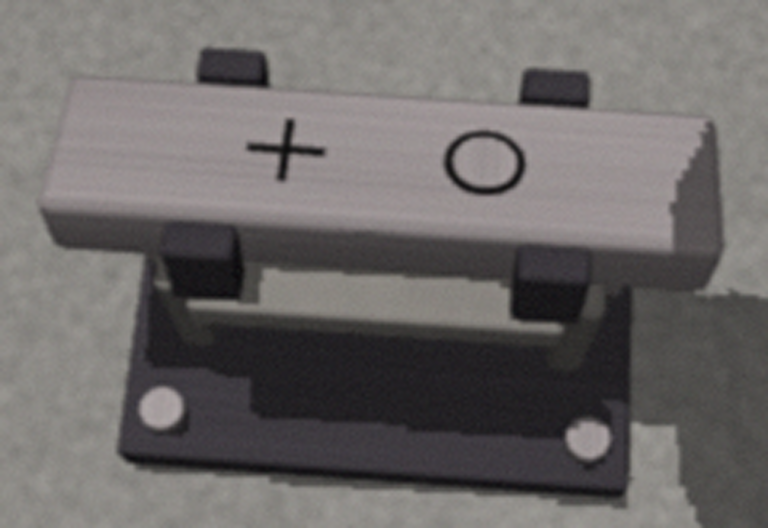

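```bash
cat > fit.py <<'E'
from h import *
import json
from scipy.optimize import least_squares
cal=json.load(open('cal.json')); t=vision.get_calibration('top')
cal['T']=t
off={'A':(80,70,3.2),'B':(290,10,3.2),'C':(195,95,3.2),'T':(250,200,4)}
# face pts local (x,y): mark at (0,0), -y to cross
N={'ring':(0,0,0),'cross':(0,-.056,0),'TL':(-.025,-.123,0),'TR':(-.025,.067,0),'BL':(.025,-.123,0),'BR':(.025,.067,0)}
obs={'A':dict(ring=(487,257),cross=(282,242),TL=(48,138),TR=(733,190),BR=(718,360),BL=(46,314)),
'B':dict(ring=(468,424),cross=(270,412),TR=(720,350),BL=(30,472),BR=(660,508),TL=(36,298)),
'C':dict(ring=(485,162),cross=(286,150),TL=(76,78),TR=(714,120),BR=(722,248),BL=(42,208)),
'T':dict(ring=(359,297),cross=(478,306))}
def pose(p):
    x,y,yaw,tl=p[:4]; Rz=R.from_euler('z',yaw).as_matrix(); Ry=R.from_euler('y',-tl).as_matrix()
    M=Rz@Ry; o=np.array([x,y,.05])+M@np.array([0,0,.04]); return o,M
def res(p):
    o,M=pose(p); e=[]
    for i,k in enumerate(obs):
        c=dict(cal[k]); c['position']=np.array(c['position'])+p[4+3*i:7+3*i]
        for n,(u,v) in obs[k].items():
            q=proj(c,o+M@np.array(N[n])); a=off[k]; w=1 if n in('ring','cross') else .5
            e+=[w*(q[0]-((u+.5)/a[2]-.5+a[0])),w*(q[1]-((v+.5)/a[2]-.5+a[1]))]
    return np.r_[e,np.array(p[4:])/.002, 0]
if __name__=='__main__':
    for t0 in (-.3,.1,.4):
        s=least_squares(res,np.r_[.52,.02,.0,t0,np.zeros(12)]); 
        o,M=pose(s.x); print(s.cost,s.x[:4].round(4),np.degrees(s.x[2:4]).round(2),'mark',o.round(4),'n',M[:,2].round(4))
    print((s.x[4:]*1e3).round(1)); cov=np.linalg.inv(s.jac.T@s.jac); print('sd',np.sqrt(np.diag(cov))[:4]); print(s.fun[:-13].reshape(-1,2).round(2).tolist())
    json.dump(dict(o=o.tolist(),M=M.tolist(),p=s.x[:4].tolist()),open('mark.json','w'))
E
python3 fit.py
```

```text
13.863153551653005 [ 0.5245  0.0231 -0.0708  0.2561] [-4.06 14.67] mark [0.5144 0.0238 0.0887] n [-0.2527  0.0179  0.9674]
13.86315355041134 [ 0.5245  0.0231 -0.0708  0.2561] [-4.06 14.67] mark [0.5144 0.0238 0.0887] n [-0.2527  0.0179  0.9674]
13.863153551991083 [ 0.5245  0.0231 -0.0708  0.2561] [-4.06 14.67] mark [0.5144 0.0238 0.0887] n [-0.2527  0.0179  0.9674]
[-0.   0.7  2.4 -0.8 -0.2  2.4  0.8  0.2  2.1 -0.  -0.7  0. ]
sd [0.00172302 0.00108823 0.00511722 0.03342065]
[[0.17, 0.18], [0.7, 0.15], [-0.41, -0.71], [0.33, -0.65], [0.72, 0.81], [-2.05, 0.16], [-0.6, -0.56], [-0.12, -0.59], [1.75, -0.36], [-0.57, 1.36], [0.65, 1.47], [-0.5, 0.53], [-0.08, 0.63], [0.43, 0.41], [-0.65, -0.45], [0.31, -0.63], [1.2, -0.01], [-1.48, -0.89], [0.2, -0.08], [0.13, 0.08]]
```

Run:
```python
from h import *
T=np.array([.518,-.1,.08])
for s in (1,-1):
 for e in (30,40,50,60):
  for yw in (-20,0,20,40):
   a=np.radians(e);b=np.radians(yw)
   h=np.array([np.sin(b),np.cos(b),0])
   z=h*np.cos(a)-np.array([0,0,np.sin(a)]); y=s*(h*np.sin(a)+np.array([0,0,np.cos(a)])); M=np.c_[np.cross(y,z),y,z]
   for d in (.26,):
    cam=T-d*z; p=cam+.0745*y+.193*z
    q=inverse_kinematics(p,R2q(M)); print(s,e,yw,d,p.round(3),'tip',(p+.025*z).round(3),None if q is None else np.round(q,2))
```

```text
1 30 -20 0.26 [ 0.525 -0.12   0.178] tip [ 0.518 -0.099  0.166] [-0.7   0.73  1.25  0.52  2.08  2.12]
1 30 0 0.26 [ 0.518 -0.121  0.178] tip [ 0.518 -0.099  0.166] [-0.84  0.62  1.49  0.65  1.87  2.22]
1 30 20 0.26 [ 0.511 -0.12   0.178] tip [ 0.518 -0.099  0.166] [-0.97  0.5   1.75  0.78  1.65  2.26]
1 30 40 0.26 [ 0.505 -0.116  0.178] tip [ 0.519 -0.099  0.166] [-1.09  0.36  2.02  0.94  1.44  2.27]
1 40 -20 0.26 [ 0.519 -0.103  0.18 ] tip [ 0.513 -0.085  0.164] [-0.66  0.62  1.32  0.46  1.95  2.14]
1 40 0 0.26 [ 0.518 -0.103  0.18 ] tip [ 0.518 -0.084  0.164] [-0.78  0.52  1.52  0.59  1.76  2.27]
1 40 20 0.26 [ 0.517 -0.103  0.18 ] tip [ 0.523 -0.085  0.164] [-0.89  0.4   1.74  0.72  1.56  2.38]
1 40 40 0.26 [ 0.516 -0.103  0.18 ] tip [ 0.528 -0.088  0.164] [-0.97  0.26  1.97  0.86  1.34  2.47]
1 50 -20 0.26 [ 0.513 -0.087  0.179] tip [ 0.508 -0.072  0.16 ] [-0.6   0.51  1.4   0.39  1.81  2.17]
1 50 0 0.26 [ 0.518 -0.086  0.179] tip [ 0.518 -0.07   0.16 ] [-0.7   0.42  1.56  0.52  1.65  2.35]
1 50 20 0.26 [ 0.523 -0.087  0.179] tip [ 0.528 -0.072  0.16 ] [-0.78  0.31  1.73  0.63  1
[... 1414 characters left out ...]
 [ 0.518 -0.2    0.083] tip [ 0.518 -0.184  0.064] [-0.83  0.6   1.5   0.45  1.6  -0.94]
-1 50 20 0.26 [ 0.484 -0.194  0.083] tip [ 0.489 -0.179  0.064] [-0.96  0.47  1.75  0.57  1.4  -0.85]
-1 50 40 0.26 [ 0.454 -0.177  0.083] tip [ 0.464 -0.164  0.064] [-1.07  0.34  2.01  0.7   1.19 -0.77]
-1 60 -20 0.26 [ 0.552 -0.192  0.101] tip [ 0.547 -0.18   0.079] [-0.65  0.6   1.34  0.28  1.65 -1.04]
-1 60 0 0.26 [ 0.518 -0.198  0.101] tip [ 0.518 -0.186  0.079] [-0.76  0.5   1.53  0.37  1.5  -0.86]
-1 60 20 0.26 [ 0.484 -0.192  0.101] tip [ 0.489 -0.18   0.079] [-0.87  0.38  1.74  0.46  1.33 -0.7 ]
-1 60 40 0.26 [ 0.455 -0.175  0.101] tip [ 0.463 -0.166  0.079] [-0.94  0.25  1.95  0.56  1.15 -0.53]
```

Run:
```python
from h import *
import json
a=np.radians(30)
z=np.array([0,np.cos(a),-np.sin(a)]);y=np.array([0,np.sin(a),np.cos(a)]);M=np.c_[np.cross(y,z),y,z]
p=np.array([.518,-.1,.08])-.3*z+.0745*y+.193*z
r.move_l([.56,0,.33],vel=.3)
r.move_to(p+[0,0,.1],R2q(M)); r.move_l(p,vel=.25); r.hold(.2)
c=vision.get_calibration('wrist'); im=vision.snapshot('wrist'); save('wD',im)
cal=json.load(open('cal.json'));cal['D']={k:(v.tolist() if hasattr(v,'tolist') else v) for k,v in c.items()};json.dump(cal,open('cal.json','w'))
print(telemetry.current_t(),[proj(c,P) for P in ([.518,-.1,.09],[.514,.024,.089])])
cv2.imwrite('pics/wDf.png',cv2.flip(cv2.cvtColor(im,cv2.COLOR_RGB2BGR),-1))
```

```text
10.7833 [(np.float64(318.84014044323675), np.float64(155.3156656428601)), (np.float64(322.11285065230044), np.float64(205.91569411221894))]
```

View pics/wD.png

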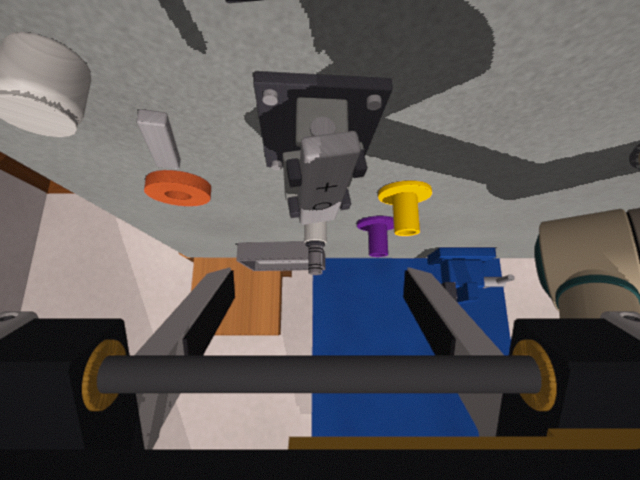

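Run:
```python
import cv2
cv2.imwrite('pics/cD.png',cv2.resize(cv2.imread('pics/wD.png')[100:220,260:390],None,fx=6,fy=6,interpolation=cv2.INTER_CUBIC)[:600])
```

```text
(no output)
```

View pics/cD.png

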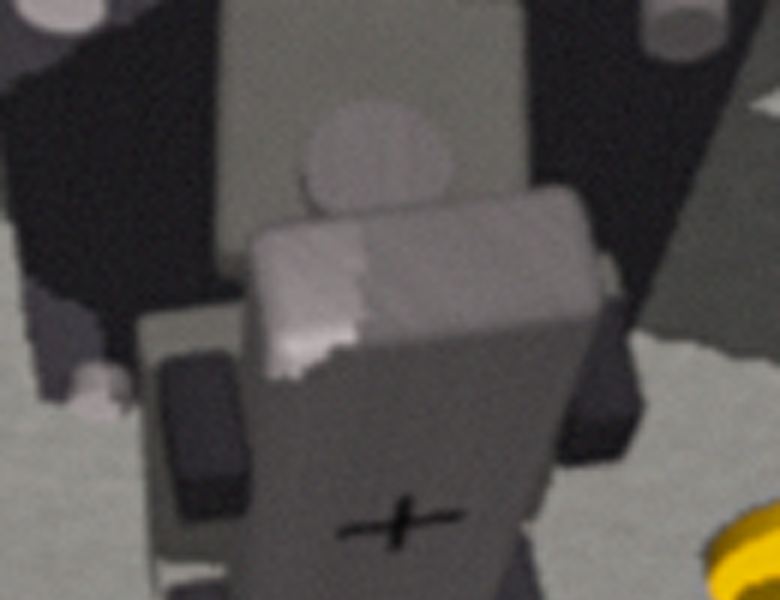

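Run:
```python
from fit import *
c=cal['D']; P=json.load(open('mark.json'))['p']
for tl in range(8,20,2):
  for yaw in (-3.5,-4.06,-4.6):
    p=list(P); p[3]=np.radians(tl); p[2]=np.radians(yaw); o,M=pose(p); L=lambda x,y,z:np.array(proj(c,o+M@np.array([x,y,z])))
    s=[]
    for a,b in [((.02,-.123,0),(-.02,-.123,0)),((.02,-.123,-.022),(-.02,-.123,-.022)),((.009,-.056,0),(-.009,-.056,0))]:
        d=L(*b)-L(*a); s.append(np.degrees(np.arctan2(d[1],d[0])))
    cor=[((L(*q)-[260,100])*6).round(0).tolist() for q in [(.025,-.123,0),(-.025,-.123,0),(.025,-.123,-.022),(-.025,-.123,-.022),(0,-.056,0)]] if yaw==-4.06 else ''
    print(tl,yaw,np.round(s,1),cor)
```

```text
8 -3.5 [-5.4 -5.1 -5.9] 
8 -4.06 [-5.2 -4.8 -5.7] [[231.0, 348.0], [583.0, 316.0], [212.0, 208.0], [558.0, 179.0], [370.0, 524.0]]
8 -4.6 [-4.9 -4.5 -5.5] 
10 -3.5 [-7.3 -6.9 -7.8] 
10 -4.06 [-7.  -6.6 -7.6] [[242.0, 353.0], [592.0, 310.0], [217.0, 213.0], [561.0, 173.0], [378.0, 523.0]]
10 -4.6 [-6.8 -6.3 -7.4] 
12 -3.5 [-9.1 -8.7 -9.7] 
12 -4.06 [-8.9 -8.4 -9.5] [[253.0, 357.0], [600.0, 303.0], [222.0, 218.0], [564.0, 167.0], [386.0, 522.0]]
12 -4.6 [-8.6 -8.1 -9.3] 
14 -3.5 [-11.  -10.5 -11.6] 
14 -4.06 [-10.7 -10.2 -11.4] [[264.0, 361.0], [608.0, 296.0], [228.0, 222.0], [567.0, 161.0], [394.0, 520.0]]
14 -4.6 [-10.5  -9.9 -11.2] 
16 -3.5 [-12.9 -12.3 -13.5] 
16 -4.06 [-12.6 -12.1 -13.3] [[275.0, 365.0], [615.0, 289.0], [234.0, 227.0], [569.0, 155.0], [402.0, 518.0]]
16 -4.6 [-12.4 -11.8 -13.1] 
18 -3.5 [-14.7 -14.2 -15.4] 
18 -4.06 [-14.5 -13.9 -15.2] [[287.0, 368.0], [623.0, 281.0], [240.0, 231.0], [571.0, 149.0], [410.0, 516.0]]
18 -4.6 [-14.3 -13.7 -15. ]
```

Run:
```python
import cv2,numpy as np
g=cv2.GaussianBlur(cv2.imread('pics/wD.png',0).astype(float),(0,0),.7)
def edge(x0,x1,ya,yb,sign):
    pts=[]
    for x in range(x0,x1+1):
        t=(x-x0)/(x1-x0); yc=ya+(yb-ya)*t
        ys=np.arange(int(yc)-4,int(yc)+5); d=sign*np.diff(g[ys[0]:ys[-1]+2,x])  # at y+.5
        i=np.clip(np.argmax(d),1,len(d)-2); a,b,c=d[i-1:i+2]; o=.5*(a-c)/(a-2*b+c) if a-2*b+c else 0
        pts.append((x,ys[i]+.5+o,d[i]))
    p=np.array(pts); k=np.polyfit(p[:,0],p[:,1],1); r=p[:,1]-np.polyval(k,p[:,0]); m=abs(r)<np.median(abs(r))*3+.1
    k=np.polyfit(p[m,0],p[m,1],1); print(np.degrees(np.arctan(k[0])),m.sum(),(p[m,1]-np.polyval(k,p[m,0])).std(), np.round(p[:,2],0))
c=lambda x,y:(260+x/6,100+y/6)
edge(311,350,c(0,226)[1],c(0,191)[1],1)     # bottom edge of end face, dark->bright downwards
edge(322,355,c(0,345)[1],c(0,322)[1],-1)    # face edge
# cross arm: darkest row per column
pts=[]
for x in range(318,337):
    if 324<=x<=329: continue
    yc=int(round(100+(533-18*(x-316.3)/21)/6)); ys=np.arange(yc-3,yc+4); v=g[ys,x]; w=np.clip(np.median(g[180:186,x])-v-3,0,None); pts.append((x,(w*ys).sum()/w.sum()))
p=np.array(pts);k=np.polyfit(p[:,0],p[:,1],1);print('cross',np.degrees(np.arctan(k[0])),(p[:,1]-np.polyval(k,p[:,0])).std())
```

```text
-7.888295546632171 38 0.33439898045555166 [15. 17. 17. 15. 13. 11. 10.  9. 10.  7.  5.  5.  6.  5.  5.  4.  5.  5.
  5.  4.  3.  4.  6.  7.  6.  4.  4.  4.  5.  5.  5.  6.  5.  4.  5.  6.
  9. 18. 24. 27.]
-8.20324999457944 34 0.14211854507953428 [11. 11. 10.  9. 10. 10. 11. 10. 10. 10. 11. 11. 11. 11. 11. 11. 12. 12.
 11. 10. 10. 11. 11. 10. 11. 11. 11. 11. 12. 11. 10. 11. 12. 12.]
cross -8.063208283523274 0.1088077738848637
```

Run:
```python
from fit import *
import fit
fit.off['D']=(260,100,6)
fit.obs['D']=dict(cross=(401,524))
# down-weight corners in fit; fix tilt by strong prior
def f(p): return np.r_[res(p),(p[3]-np.radians(11.2))/np.radians(.7)]
s=least_squares(f,np.r_[.52,.02,-.07,.2,np.zeros(15)]); o,M=pose(s.x)
print(s.cost,np.degrees(s.x[2:4]),s.x[:2],o.round(4),M[:,2].round(4),(s.x[4:]*1e3).round(1))
json.dump(dict(o=o.tolist(),M=M.tolist(),p=s.x[:4].tolist()),open('mark.json','w'))
c=cal['D']; yaw=s.x[2]
# base edge at -y end: slope predicted
B=R.from_euler('z',yaw).as_matrix(); b0=np.array([.522,-.003,0])
L=[np.array(proj(c,b0+B@np.array([x,-.085,.014]))) for x in(.06,-.06)]; print('base edge pred',L,np.degrees(np.arctan2(*(L[1]-L[0])[::-1])))
g=cv2.GaussianBlur(cv2.imread('pics/wD.png',0).astype(float),(0,0),.7)
pts=[]
for x in range(262,386):
    yc=int(72+7*(x-253)/138); ys=np.arange(yc-5,yc+6); d=-np.diff(g[ys[0]:ys[-1]+2,x]); i=np.argmax(d); pts.append((x,ys[i]+.5))
p=np.array(pts);k=np.polyfit(*p.T,1); r_=p[:,1]-np.polyval(k,p[:,0]); m=abs(r_)<1; k=np.polyfit(*p[m].T,1); print('meas',np.degrees(np.arctan(k[0])),m.sum(),np.polyval(k,320))
# A: stand/probe & ref spot & ring residual in each view
for k in 'ABCT': print(k,[np.round(proj(cal[k],P),1) for P in (o,[.526,.2535,.133],[.5427,-.2244,.036])])
```

```text
15.086555783715554 [-4.07551149 11.53881217] [0.52231664 0.02322657] [0.5143 0.0238 0.0892] [-0.1995  0.0142  0.9798] [-0.1  0.6  2.7 -0.7 -0.1  2.6  0.7  0.2  2.5 -0.  -0.7  0.   0.2  0.
  0.1]
base edge pred [array([255.82416191,  84.46009338]), array([384.85492176,  90.96089076])] 2.8842237665479447
meas 3.025417753670968 119 73.7335940733777
A [array([232. , 150.1]), array([519.3, 167.1]), array([  8.8, 176.9])]
B [array([436. , 142.7]), array([717.5, 185.3]), array([183.1, 135.8])]
C [array([346.6, 145.2]), array([651.5, 129.5]), array([100.5, 196.7])]
T [array([340. , 273.8]), array([213.8, 263.2]), array([464., 264.])]
```

Run:
```python
import cv2,numpy as np
a=cv2.resize(cv2.imread('pics/wA.png')[105:215,405:545],None,fx=4,fy=4,interpolation=cv2.INTER_CUBIC)
b=cv2.resize(cv2.imread('pics/top1.png')[240:300,190:260],None,fx=5,fy=5,interpolation=cv2.INTER_CUBIC)
o=np.zeros((440,790+120,3),np.uint8)[:,:800+110]; o=np.zeros((440,800,3),np.uint8); o[:440,:560]=a; b=b[:, :240] ; o[:300,560:800]=b
cv2.imwrite('pics/cP.png',o)
```

```text
(no output)
```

View pics/cP.png

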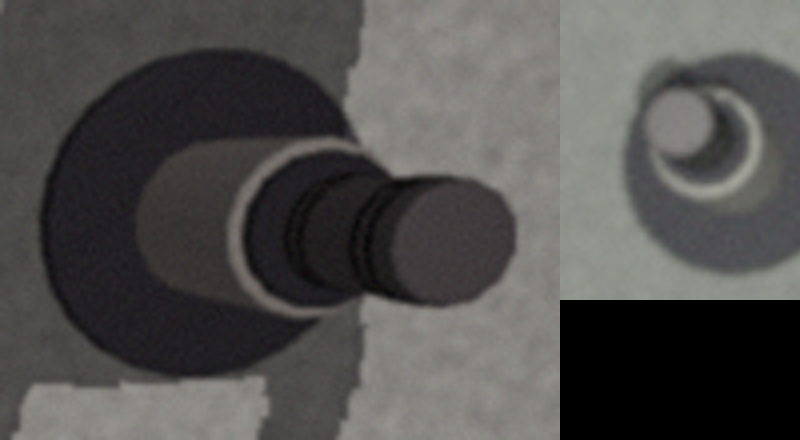

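Run:
```python
from h import *
q=R2q(tiltM(0))
p=np.array(telemetry.current_ee_pos()); r.move_l(p+[0,-.03,.12],vel=.3)
r.move_to([.5242,.2532,.26],q); gripper_to(.06)
print(telemetry.current_t(),telemetry.current_ee_pos(),telemetry.current_wrist_force())
print('guard',r.move_l([.5242,.2532,.111],vel=.12,guard=4))
print(telemetry.current_ee_pos(),telemetry.current_wrist_force())
gripper_to(.0,35); r.hold(.2)
print(telemetry.current_opening(),telemetry.current_ee_pos(),telemetry.current_wrist_force(),telemetry.current_torque(),telemetry.current_t())
save('g1',vision.snapshot('wrist')); save('g1s',vision.snapshot('scene'))
```

```text
15.1 [0.52418136 0.25323019 0.26001607] [ 0.92526168 -0.12748794  0.69373837]
guard False
[0.52480392 0.25340276 0.11175469] [0.10243761 0.08677201 0.65289937]
0.023826924337471068 [0.52427573 0.25334708 0.11110633] [-0.05510795  0.40010331  0.33159984] [ 0.16833064  0.05737248 -0.01684539] 17.3583
```

View pics/g1.png

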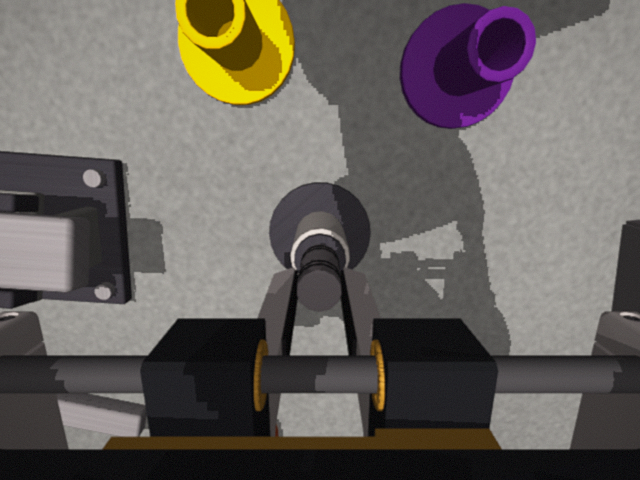

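```bash
python3 - <<'E'
from h import *
F=lambda n=8: np.mean([(r.hold(.02),telemetry.current_wrist_force())[1] for _ in range(n)],0).round(2)
r.move_l([.5242,.2532,.25],vel=.15)
r.hold(.1); print(telemetry.current_opening(),F())
r.move_l([.5435,-.2242,.25],vel=.35)
c=vision.get_calibration('wrist'); save('r0',vision.snapshot('wrist')); save('r0s',vision.snapshot('scene'))
r.move_l([.5435,-.2242,.16],vel=.15)
r.hold(.2); print(F(),telemetry.current_t(),telemetry.current_ee_pos())
save('r1',vision.snapshot('wrist')); save('r1s',vision.snapshot('scene'));save('r1t',vision.snapshot('top'))
print([proj(vision.get_calibration('wrist'),P) for P in ([.5435,-.2242,.036],[.5435,-.2242,.061])])
E
python3 -c "
import cv2
a=cv2.imread('pics/r1s.png');cv2.imwrite('pics/r1sc.png',cv2.resize(a[60:220,180:340],None,fx=3.7,fy=3.7,interpolation=2))"
```

```text
0.02379978764799441 [-0.09  0.13 -2.  ]
[-0.16  0.02 -1.99] 21.4667 [ 0.54381798 -0.22441883  0.16071516]
[(np.float64(319.73457769655977), np.float64(227.24088534618443)), (np.float64(319.8219614274831), np.float64(233.84254536945002))]
```

View pics/r1.png

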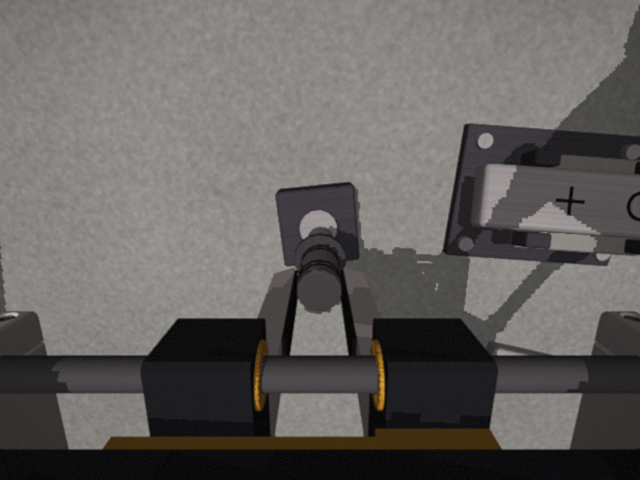

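View pics/r1sc.png

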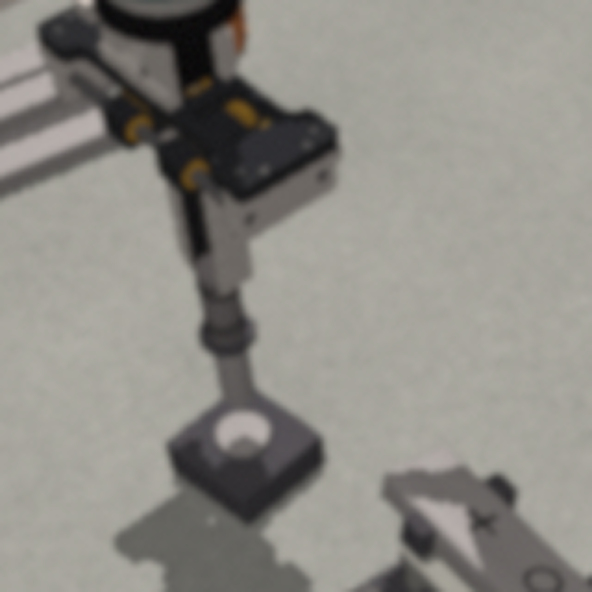

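Run:
```python
from h import *
F=lambda n=5: np.mean([(r.hold(.02),telemetry.current_wrist_force())[1] for _ in range(n)],0)
xy=[.5435,-.2242]
r.move_l(xy+[.139],vel=.06); r.hold(.15); b=F(); print(b.round(2))
for z in (.135,.132,.1295):
    g=r.move_l(xy+[z],vel=.02,guard=7); r.hold(.1); f=F(); print(z,g,(f-b).round(2),np.round(telemetry.current_ee_pos(),4))
    if f[2]-b[2]>3.4: break
print(telemetry.current_t())
```

```text
[ 0.03 -0.29 -2.48]
0.135 False [ 0.15 -0.31  1.58] [ 0.5437 -0.2243  0.1352]
0.132 False [-0.31  0.13  3.1 ] [ 0.5436 -0.2243  0.1321]
0.1295 False [0.36 0.03 4.  ] [ 0.5436 -0.2242  0.1296]
23.825
```

```bash
python3 - <<'E'
from h import *
import json
F=lambda n=8: np.mean([(r.hold(.02),telemetry.current_wrist_force())[1] for _ in range(n)],0)
xy=[.5435,-.2242]
r.hold(.5); f1=F(15); r.hold(.25)
r.move_l(xy+[.16],vel=.06); r.hold(.25); b=F(15); print('press',(f1-b).round(2),b.round(2),telemetry.current_opening())
r.move_l(xy+[.24],vel=.2)
m=json.load(open('mark.json')); o=np.array(m['o']); n=np.array(m['M'])[:,2]
# tool frame: z=-n, y ~ in plane of +x
z=-n; x=np.array(m['M'])[:,1]; y=np.cross(z,x); M=np.c_[x,y,z]; q=R2q(M)
P=lambda h: o+n*(h+.1)   # tip free height h above face
r.move_to(P(.07),q); print(telemetry.current_t())
r.move_l(P(.018),vel=.12); r.hold(.25)
c=vision.get_calibration('wrist'); save('m1',vision.snapshot('wrist')); save('m1s',vision.snapshot('scene')); save('m1t',vision.snapshot('top'))
print('F',F().round(2),np.round(telemetry.current_ee_pos(),4),P(.018).round(4),telemetry.current_t())
print('ring px',proj(c,o),'tip px',proj(c,o+n*.018),proj(vision.get_calibration('scene'),o))
E
python3 -c "
import cv2
a=cv2.imread('pics/m1s.png');cv2.imwrite('pics/m1sc.png',cv2.resize(a[130:280,250:400],None,fx=4,fy=4,interpolation=2))
a=cv2.imread('pics/m1.png');cv2.imwrite('pics/m1c.png',cv2.resize(a[150:330,220:420],None,fx=3.3,fy=3.3,interpolation=2))"
```

```text
press [ 0.25 -0.57  3.29] [-0.15 -0.02 -1.83] 0.02356804448986845
27.55
F [-0.06  0.14 -2.08] [0.4908 0.0255 0.205 ] [0.4908 0.0255 0.2048] 28.6667
ring px (np.float64(319.74424217053), np.float64(227.7817973822718)) tip px (np.float64(319.81086000572566), np.float64(232.57080224690523)) (np.float64(326.2173231335867), np.float64(216.57131369476792))
```

View pics/m1c.png

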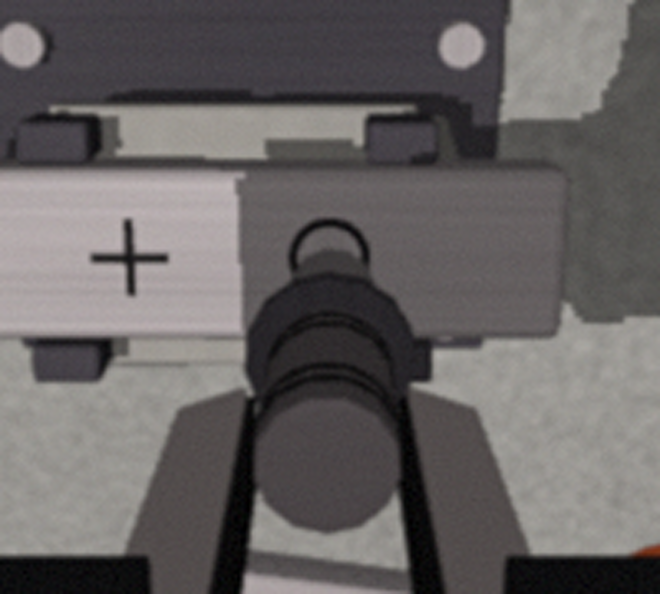

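View pics/m1sc.png

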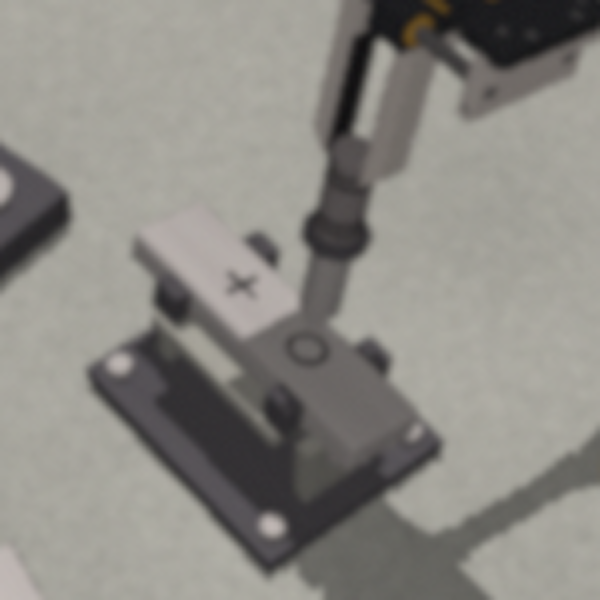

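```bash
python3 -c "
import cv2,numpy as np
a=cv2.imread('pics/m1s.png')[165:235,300:370];a=cv2.resize(a,None,fx=8,fy=8,interpolation=2)
cv2.imwrite('pics/m1sd.png',cv2.convertScaleAbs(a,alpha=1.6,beta=-60))
a=cv2.imread('pics/m1.png')[200:290,280:360];a=cv2.resize(a,None,fx=6.6,fy=6.6,interpolation=2)
cv2.imwrite('pics/m1d.png',cv2.convertScaleAbs(a,alpha=2,beta=-30))"
python3 - <<'E'
from h import *
import json
m=json.load(open('mark.json')); o=np.array(m['o']); n=np.array(m['M'])[:,2]
c=vision.get_calibration('scene')
for h in (0,.018,.032,.082,.088,.140): 
    u=proj(c,o+n*h); w=proj(vision.get_calibration('wrist'),o+n*h); print(h,np.round([(u[0]-300)*8,(u[1]-165)*8],0),np.round([(w[0]-280)*6.6,(w[1]-200)*6.6]),np.round([(w[0]-220)*3.3,(w[1]-150)*3.3]))
E
```

```text
0 [210. 413.] [261. 190.] [329. 260.]
0.018 [222. 366.] [262. 222.] [329. 276.]
0.032 [231. 330.] [262. 249.] [329. 290.]
0.082 [267. 192.] [264. 372.] [330. 351.]
0.088 [271. 174.] [264. 390.] [330. 360.]
0.14 [312.  17.] [266. 596.] [331. 463.]
```

View pics/m1sd.png

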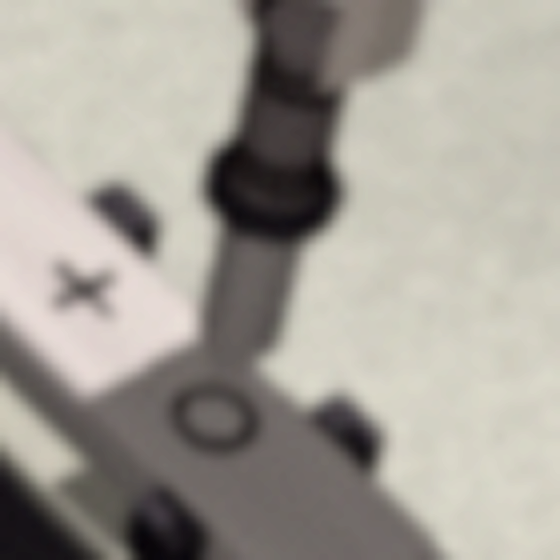

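View pics/m1d.png

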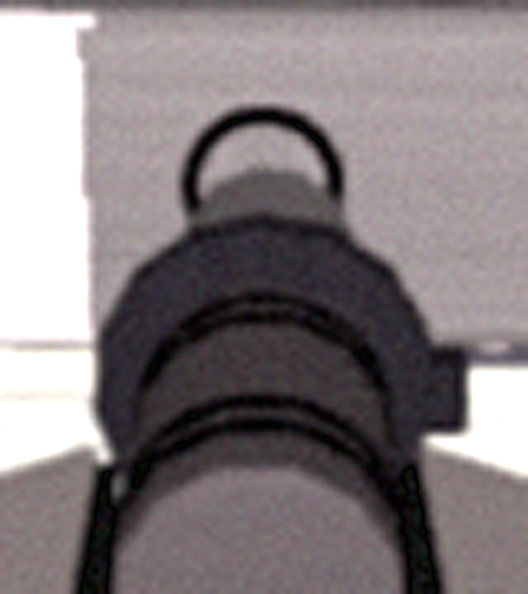

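```bash
cat > press.py <<'E'
from h import *
import json
m=json.load(open('mark.json')); o=np.array(m['o']); n=np.array(m['M'])[:,2]
M=q2R(telemetry.current_tool_rot())
F=lambda k=8: np.mean([(r.hold(.02),telemetry.current_wrist_force())[1] for _ in range(k)],0)
o2=o-.001*M[:,1]-.0005*M[:,0]
P=lambda h: o2+n*(h+.1)
E
python3 - <<'E'
from press import *
r.hold(.2);b0=F(15)
r.move_l(P(.005),vel=.05); r.hold(.2); b1=F(12); print((b0@n).round(2),(b1@n).round(2),b1.round(2))
b=(b0+b1)/2 if abs((b1-b0)@n)<.5 else b0
for h in (.001,-.002,-.004,-.0055):
    g=r.move_l(P(h),vel=.02,guard=6); r.hold(.15); f=F(10); d=(f-b); print(h,g,'Fn',round(d@n,2),d.round(2),round((np.array(telemetry.current_ee_pos())-o2)@n-.1,4))
    if d@n>3.2: break
print(telemetry.current_t()); save('m2',vision.snapshot('wrist')); save('m2s',vision.snapshot('scene'))
json.dump(b.tolist(),open('b.json','w'))
E
```

```text
-1.7 -1.77 [-0.25 -0.23 -1.85]
0.001 False Fn 0.25 [-0.06 -0.04  0.24] 0.001
-0.002 False Fn 1.34 [-0.07  0.2   1.35] -0.0019
-0.004 False Fn 2.35 [0.05 0.71 2.4 ] -0.0039
-0.0055 False Fn 3.02 [-0.32  0.24  3.01] -0.0055
32.3417
```

Run:
```python
from press import *
b=np.array(json.load(open('b.json')))
r.move_l(P(-.007),vel=.02,guard=5); r.hold(.3); f=F(25); print('Fn',(f-b)@n,(f-b).round(2),np.round((np.array(telemetry.current_ee_pos())-o2)@n-.1,4),telemetry.current_opening(),telemetry.current_t())
save('m3',vision.snapshot('wrist')); save('m3s',vision.snapshot('scene')); save('m3t',vision.snapshot('top'))
a=cv2.imread('pics/m3.png')[200:290,280:360];a=cv2.resize(a,None,fx=5,fy=5,interpolation=2)
s=cv2.imread('pics/m3s.png')[165:255,300:370];s=cv2.resize(s,None,fx=5,fy=5,interpolation=2)
cv2.imwrite('pics/m3d.png',cv2.convertScaleAbs(np.hstack([a,s]),alpha=1.7,beta=-30))
# side-face slope check of cradle: crop of bar in scene before/after
```

```text
Fn 3.656363530025911 [-0.48  0.24  3.63] -0.007 0.023703571467203716 33.4083
```

View pics/m3d.png

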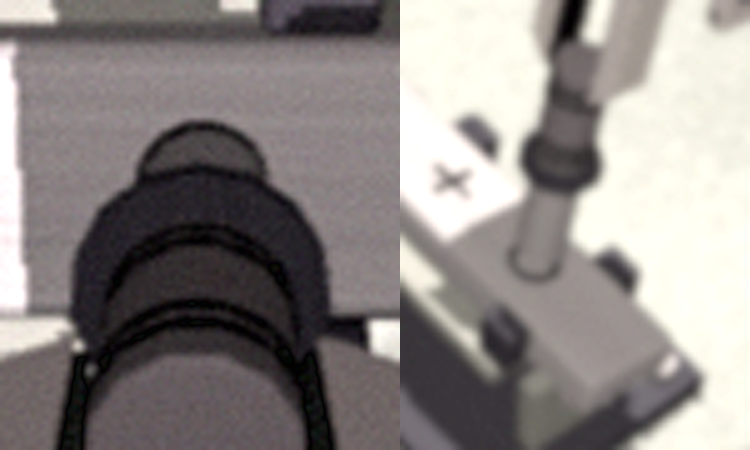

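View pics/m3s.png

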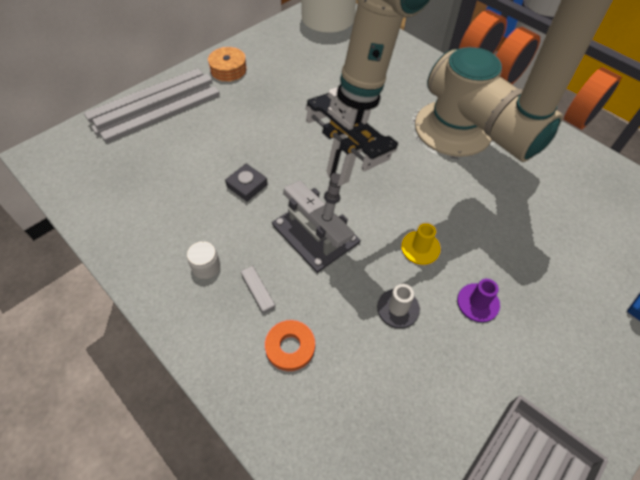

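Run:
```python
from h import *
r.sign_off(); print(telemetry.current_t())
```

```text
the job is handed in; nothing more can be done
the job is handed in; nothing more can be done
```

I took the probe from the grey stand, checked it on the reference block, and handed in with it still gripped on the tilted bar, tip inside the inked ring. The clock read about 33 s of the 54 s allowed at the last check.

- **Reference block:** I pressed the probe upright on the round raised face for about 1.2 s. The height gave a tip depth of 6.4 mm. The force read 3.3 to 4.0 N depending on the no-load baseline, so 6 to 8 mm in.
- **Ground bar:** I set the probe square to a face tilt of about 11.5°. The final press was 3.66 N along the face normal, at 7.0 mm depth by position (half the tip's travel). In the wrist and scene pictures the nose sits nearly centred over the ring.
- **Cradle and bench:** In the last scene picture the cradle and the other things look unmoved. I did not re-measure the tilt.

**Disagreements:** The first tilt estimate, from bar corners in three views, was 14.7° ± 1.9°. The end-on view, checked against the level base edge, gave 10.5 to 11.4°, so I used about 11.5°. The pictures also hinted that the probe may lean about 1° in the grip, which is within how well I could measure it. I left that, but shifted the tip about 1 mm before pressing to centre it on the ring.

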